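Steady the drip hook and hang the slide rack

TASK

The drip hook on the stand's arm is swinging. First steady it with a light touch and let go so that it hangs still, then lift the steel slide rack by its upright end fin, keep it level, and lower it gently onto the hook by its wire bail, so that it hangs there freely and quietly, clear of the worktop. Leave the other things where they are.

Things in the scene. Friction and masses are not known exactly. Their poses are not given: they have to be found in the camera images.
- stand: Retort stand, fixed: dark base plate 190 x 120 x 9 mm, column 308 mm tall, and a level 10 mm rod (the arm) 262 mm above the worktop that points roughly towards the robot and carries the hook's collar 14 mm behind its free tip. Origin: centre of the underside.
- hook: Steel drip hook, a J of 8 mm wire, 0.08 kg, on the stand's arm. Origin: on the swing axis, in the arm. x: along the arm, level, away from the robot towards the column; z: up the shank; y: sideways, the way it swings. The shank goes down 85 mm from the origin, then bends towards the robot (-x): lowest wire centre 109.5 mm below the origin, 20 to 32 mm in front of the shank, then up to a ball.
- hook_seat (a point): Point on the hook where the centre of the bail's wire rests when hung: 26 mm in front of the shank and 102.5 mm below the swing axis. Axes as the hook's.
- hook_tip (a point): Centre of the 11 mm ball at the hook's upturned end, 52 mm in front of the shank (-x) and 86 mm below the swing axis. The J is open at the top, between ball and shank; above it only the arm's tip reaches 14 mm in front of the shank. Axes as the hook's.
- hook_pivot (a joint): Swing angle of the hook in rad about the arm's axis, 0 when it hangs straight down; positive swings its lower end towards the hook's +y. Hardly any friction: the hook swings with a period of about 0.6 s and takes minutes to come to rest by itself.
- rack: Steel slide rack, loose, 0.11 to 0.21 kg, 200 mm long (x), 95 mm wide (y). Ten fixed glass slides fill the middle 96 mm, tops 31 mm above the underside. Across the middle, in the y-z plane, stands a bail of 6 mm wire shaped like a gable. At the -x end an upright grip fin, at the +x end a low counterweight, 31 mm high: it hangs level. Origin: centre of the underside; z up.
- rack_bail (a point): Peak of the bail, wire centre 90 mm above the rack's underside: a level piece 8 mm long along y, from which the wire slopes down at 41 degrees to both sides, to 64 mm up at 36 mm from the middle, then down two legs 89 mm apart. The slopes help to bring the hook to the peak. Axes as the rack's.
- rack_fin (a point): Grip point of the fin at the rack's -x end, 83 mm from the middle, 55 mm above the underside. The fin is 34 mm long (x), 8 mm thick (y) and stands from the 4 mm floor plate up to 75 mm above the underside, with nothing beside it but the floor plate (34 mm wide there). Axes as the rack's.
- jar_cap_white: White jar cap, 66 mm across, 20 mm high, loose bystander. Origin: centre of the underside.
- tape_roll: Roll of tape, 96 mm across, 25 mm high, loose bystander. Origin: centre of the underside.
- pp_funnel: Small white plastic funnel standing on its rim, 70 mm across, 75 mm high, loose bystander. Origin: centre of the underside.
- beaker: Plastic beaker with pink contents, 88 mm across, 118 mm high, loose bystander. Origin: centre of the underside.

How it is judged:
By the outcome, as a careful person would: the job done as asked, in the order asked, and still so for the second after the job is handed in, with the robot touching nothing.
It also fails if it takes over 72 s, if anything falls off the work surface, if the arm or the gripper's body presses on something with over 40 N, if the wrist force passes 120 N, or if a joint passes its speed limit or range.

ROBOT

A 6-joint arm with a two-finger parallel gripper is mounted at the origin on a cart in front of the work surface, level with it; the furniture and walls round the work are solid. World frame = base frame: x ahead of the robot, y to its left, z up, the work surface at z = 0. Lengths are in mm, angles in rad, forces in N, time in s.
With the tool pointing down it reaches from about 400 to 825 mm from the base axis. Payload 7 kg.
Tool frame: the origin (TCP) lies at the very end of the fingers, on their centre line; the grasp point (between the pads) lies 19 mm behind it; z points along the fingers, y is the line along which they close (so a half turn about z gives the same grasp; the last joint's range is limited). The gripper opens to 88 mm and grips with 3 to 60 N. Pads are 19 mm wide; open, the fingers measure 130 mm over their backs; the gripper's body (78 mm by 193 mm) begins 47 mm behind the grasp point.
Start: joints at [-0.908, 0.359, 0.012, 0, -1.224, -0.288], TCP at [247.081, -628.129, 226.561] pointing down, gripper open.
Joint ranges: [-3.07, 3.07], [-1.43, 2.12], [-1.02, 1.25], [-3.03, 1.67], [-3.05, -0], [-3.03, 3.03]. Speed limits (rad/s): [2.39, 2.39, 3.01, 3.14, 3.14, 3.14].

INTERFACE

Orientations are given as a unit quaternion [x, y, z, w].
In Python, from plant import bot gives the robot as it stands. Calls block until the motion is done:
- bot.move_ptp(position, orientation): joint-space move of the TCP to a pose.
- bot.line_to(position, velocity=150, ori=None): straight line of the TCP; ori=None keeps the orientation; velocity is the mean speed in mm/s.
- bot.move_joints(angles): joint-space move.
- bot.move_gripper(opening, force=None): finger opening in mm; force is the grip in N (None keeps the last); returns when the fingers have stopped.
- bot.pause(seconds).
- bot.solve_ik(position, orientation): joint angles nearest the present ones, or None.
- bot.read_state(): the state.
- bot.camera(name): name is "scene" or "top"; returns the picture (420x560x3 uint8, red, green, blue); there is no depth.
- bot.get_calibration(name): a dict with "fx", "fy", "cx", "cy" (pixels), "view" (4x4, takes a point from world to camera coordinates). Camera axes: x right, y up, looking along -z (the intrinsics and any distortion apply to the point x, -y, -z); pixel columns grow to the right and rows downward; lengths in mm; the calibration is good to about 2 mm. A picture is of the moment at which its call begins. get_calibration takes no time and is no camera call.
A pose or a line that the arm cannot do raises bot.Unreachable and nothing moves.
- bot.close_job(): hands the job in; it is judged then, once.
The state is a dict: "t": time; "joint_pos": joint angles; "qvel": joint speeds; "tau": joint torques, N m; "tcp_pos": TCP position; "eef_rot": TCP orientation; "contact_force": force on the tool from outside, world axes, zero at the start; "moment": the same for the moment, N m; "width": finger opening in mm; "finger_force": force on a finger pad.
Only numpy, scipy, OpenCV 4.12 (cv2) and the standard library are available. Lean on these libraries where they do the work, as an engineer would, in place of code of your own. Each camera call takes 0.05 s, during which the arm holds its last target. There are 200 camera calls.

## Working session

There is one attempt and no reset: what is moved stays moved. The work goes in short steps, each a Python script; the robot and the scene stay as the last script left them, time stands still between calls to the robot, and variables do not carry over. Pictures are saved under pics/ and viewed, at most 10 in all, crops included, and the job is handed in when it is done.

```bash
ls; mkdir -p pics; python3 - <<'E'
from plant import bot
import cv2,numpy as np
s=bot.read_state();print(s['t'],s['tcp_pos'],s['eef_rot'],s['width'])
a=bot.camera("scene");b=bot.camera("top")
cv2.imwrite('pics/s0.png',a[:,:,::-1]);cv2.imwrite('pics/t0.png',b[:,:,::-1])
for n in("scene","top"):
    c=bot.get_calibration(n);print(n,{k:(np.round(v,3).tolist() if k=='view' else v) for k,v in c.items()}); v=np.array(c['view']);print(-v[:3,:3].T@v[:3,3])
E
```

```text
pics
0.0 [ 246.90570642 -627.68187673  225.64041546] [-1.86246753e-01  9.82502650e-01  8.00625144e-04 -2.21597646e-04] 87.65964422327556
scene {'fx': 517.0474156418925, 'fy': 517.0474156418925, 'cx': 285.80328028426254, 'cy': 205.1938561324923, 'view': [[0.59, -0.807, -0.005, -263.677], [0.562, 0.406, 0.721, -464.311], [-0.58, -0.429, 0.693, -1540.686], [0.0, 0.0, 0.0, 1.0]]}
[-476.42547616 -684.46335567 1401.19664613]
top {'fx': 525.9844744846605, 'fy': 525.9844744846605, 'cx': 285.9018599119898, 'cy': 212.8667618987427, 'view': [[-0.361, -0.933, -0.006, 260.098], [0.875, -0.341, 0.343, -538.161], [-0.322, 0.119, 0.939, -1587.188], [0.0, 0.0, 0.0, 1.0]]}
[  54.10358844  247.04669073 1677.04329645]
```

View pics/s0.png

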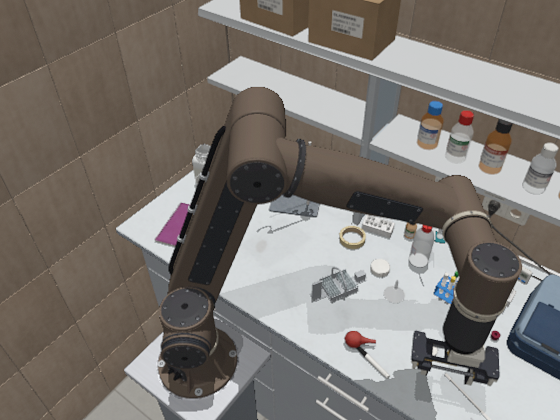

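View pics/t0.png

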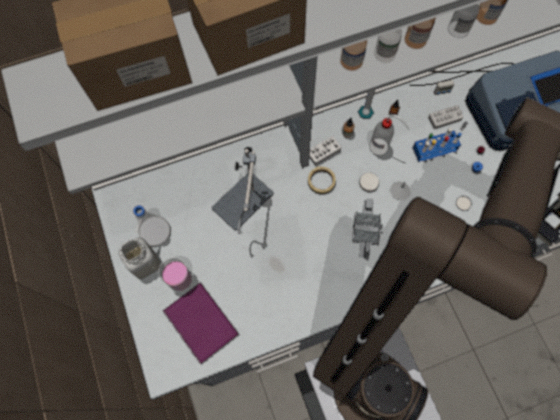

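The scene view shows the rack at about (338,286), and the arm hides part of the stand at about (295,205). In the top view the stand is at (245,190), the rack at (367,228), the tape at (322,180), the cap at (369,183), the funnel at (401,189) and the beaker at (176,275). I'll zoom in.

```bash
python3 - <<'E'
import cv2,numpy as np
t=cv2.imread('pics/t0.png');s=cv2.imread('pics/s0.png')
a=cv2.resize(t[135:275,200:300],None,fx=4.2,fy=4.2,interpolation=2)[:588]
b=cv2.resize(t[190:265,340:395],None,fx=3.9,fy=3.9,interpolation=2)
c=cv2.resize(s[255:310,300:380],None,fx=4,fy=4,interpolation=2)
o=np.zeros((600,800,3),np.uint8);o[:a.shape[0],:a.shape[1]]=a;o[:b.shape[0],430:430+b.shape[1]]=b;o[310:310+c.shape[0],430:430+c.shape[1]]=c
cv2.imwrite('pics/z0.png',o)
E
```

```text
(no output)
```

View pics/z0.png

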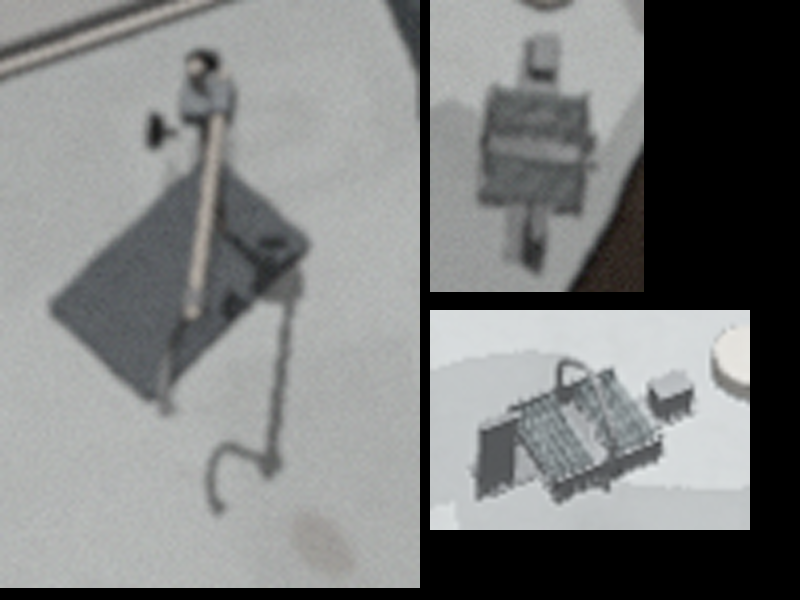

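The arm's collar end is at top-view px (251.4,163.6) and its tip at (245.5,210). The lower end of the hook is near (239.3,231.4). The rack's fin end is near px (364,250) and its counterweight near (369,201).

```bash
cat > h.py <<'E'
from plant import bot
import cv2,numpy as np
from scipy.spatial.transform import Rotation as R
def cam(n):
    c=bot.get_calibration(n);v=np.array(c['view']);return c,v[:3,:3],v[:3,3]
def ray(n,u,w):
    c,r,t=cam(n);d=r.T@np.array([(u-c['cx'])/c['fx'],-(w-c['cy'])/c['fy'],-1]);return -r.T@t,d/np.linalg.norm(d)
def onz(n,u,w,z):
    o,d=ray(n,u,w);return o+d*(z-o[2])/d[2]
def proj(n,p):
    c,r,t=cam(n);q=r@np.asarray(p,float)+t;return np.array([c['cx']-c['fx']*q[0]/q[2],c['cy']+c['fy']*q[1]/q[2]])
def tri(u1,u2):
    o,d=ray('top',*u1);p,e=ray('scene',*u2);s=np.linalg.lstsq(np.c_[d,-e],p-o,rcond=None)[0];a=o+s[0]*d;b=p+s[1]*e;return (a+b)/2,np.linalg.norm(a-b)
def quat(yaw):  # tool down, tool y axis (closing) at world angle yaw
    y=np.array([np.cos(yaw),np.sin(yaw),0]);z=np.array([0,0,-1.]);return R.from_matrix(np.c_[np.cross(y,z),y,z]).as_quat()
E
python3 - <<'E'
from h import *
np.set_printoptions(precision=1,suppress=True)
a=onz('top',251.4,163.6,262);b=onz('top',245.5,210,262);print('arm',a,b,np.degrees(np.arctan2(*(a-b)[[1,0]])))
print('hooklow',onz('top',239.3,231.4,155))
T=lambda x,y:(340+(x-430)/3.9,190+y/3.9)
S=lambda x,y:(300+(x-430)/4,255+(y-310)/4)
print('cw top',onz('top',*T(543,45),31),onz('scene',*S(670,385),31))
print('fin top near corner scene',onz('scene',*S(478,430),75),'far',onz('scene',*S(520,408),75))
print('bail apex',onz('scene',*S(567,362),90), 'tip tops')
print('slides corners top', [onz('top',*T(*p),31) for p in((490,88),(590,95),(582,210),(480,202))])
for n,p in dict(tape=(322,180),cap=(369,183),fun=(401,189),beaker=(176,275)).items():print(n,onz('top',*p,20))
print('column',onz('top',200+203/4.2,135+60/4.2,308))
E
```

```text
arm [721.2 107.7 262. ] [589.2 173.4 262. ] -26.47871955378964
hooklow [571.1 208.8 155. ]
cw top [ 554.6 -234.9   31. ] [ 547.2 -235.2   31. ]
fin top near corner scene [ 385.2 -148.9   75. ] far [ 423.2 -163.9   75. ]
bail apex [ 474.6 -174.9   90. ] tip tops
slides corners top [array([ 535.1, -176.6,   31. ]), array([ 498.3, -253.4,   31. ]), array([ 407.8, -204.3,   31. ]), array([ 445.1, -127.8,   31. ])]
tape [ 688.8 -120.7   20. ]
cap [ 620.  -266.2   20. ]
fun [ 560.2 -358.5   20. ]
beaker [551.8 444.5  20. ]
column [745.8 104.9 308. ]
```

```bash
python3 - <<'E'
from h import *
F=[]
ts=[]
for i in range(26):
    ts.append(bot.read_state()['t']);F.append(bot.camera('top'))
F=np.array(F).astype(np.int16);np.save('F.npy',F)
g=F[:,200:280,200:300].mean(3);bg=np.median(g,0)
for t,f in zip(ts,g):
    d=bg-f;m=(d>25).astype(np.uint8);
    n,l,s,c=cv2.connectedComponentsWithStats(m)
    print(round(t,2),[(s[k,4],(c[k]+[200,200]).round(1).tolist()) for k in range(1,n) if s[k,4]>6])
rng=(g.max(0)-g.min(0)).clip(0,255).astype(np.uint8)
k=lambda a:cv2.resize(a.astype(np.uint8),None,fx=3.9,fy=3.9,interpolation=2)
o=np.vstack([np.hstack([k(g.min(0)),k(rng)]),np.hstack([k(g[0]),k(g[6])])])[:600,:800];cv2.imwrite('pics/sw.png',o)
E
```

```text
0.1 [(np.int32(17), [238.0, 231.1]), (np.int32(62), [250.0, 247.1])]
0.15 [(np.int32(7), [241.7, 214.1]), (np.int32(21), [238.5, 230.9]), (np.int32(63), [251.0, 247.4])]
0.2 [(np.int32(8), [243.6, 214.4]), (np.int32(31), [241.9, 229.6]), (np.int32(57), [253.4, 247.9])]
0.25 [(np.int32(64), [247.1, 226.1]), (np.int32(40), [257.2, 250.9])]
0.3 [(np.int32(75), [251.9, 224.3]), (np.int32(30), [261.9, 253.1])]
0.35 [(np.int32(77), [255.1, 224.1]), (np.int32(44), [265.8, 250.8])]
0.4 [(np.int32(84), [256.6, 223.6]), (np.int32(53), [267.5, 249.8])]
0.45 [(np.int32(80), [255.7, 223.4]), (np.int32(51), [266.5, 250.3])]
0.5 [(np.int32(79), [253.1, 224.3]), (np.int32(27), [262.9, 253.6])]
0.55 [(np.int32(65), [248.8, 225.3]), (np.int32(44), [259.1, 250.7])]
0.6 [(np.int32(42), [243.4, 228.6]), (np.int32(53), [254.6, 248.6])]
0.65 [(np.int32(28), [239.4, 230.3]), (np.int32(60), [251.6, 247.3])]
0.7 [(np.int32(19), [237.9, 231.2]), (np.int32(61), [250.1, 247.0])]
0.75 [(np.int32(23), [238.5, 230.8]), (np.int32(62), [250.8, 247.6])]
0.8 [(np.int32(10), [243.6, 214.4]), (np.int32(31), [241.6, 229.6
[... 164 characters left out ...]
, 253.2])]
0.95 [(np.int32(79), [255.0, 224.2]), (np.int32(31), [265.2, 252.4])]
1.0 [(np.int32(83), [256.4, 223.3]), (np.int32(53), [267.3, 249.1])]
1.05 [(np.int32(82), [256.0, 223.5]), (np.int32(53), [266.7, 250.2])]
1.1 [(np.int32(80), [253.6, 224.2]), (np.int32(29), [263.5, 253.2])]
1.15 [(np.int32(70), [249.1, 225.0]), (np.int32(39), [259.3, 250.8])]
1.2 [(np.int32(11), [245.5, 214.8]), (np.int32(41), [244.0, 228.5]), (np.int32(54), [254.8, 248.7])]
1.25 [(np.int32(10), [242.7, 213.9]), (np.int32(27), [239.7, 230.3]), (np.int32(63), [251.9, 247.3])]
1.3 [(np.int32(20), [238.2, 231.2]), (np.int32(64), [250.3, 247.1])]
1.35 [(np.int32(21), [238.5, 231.0]), (np.int32(68), [250.8, 247.6])]
```

View pics/sw.png

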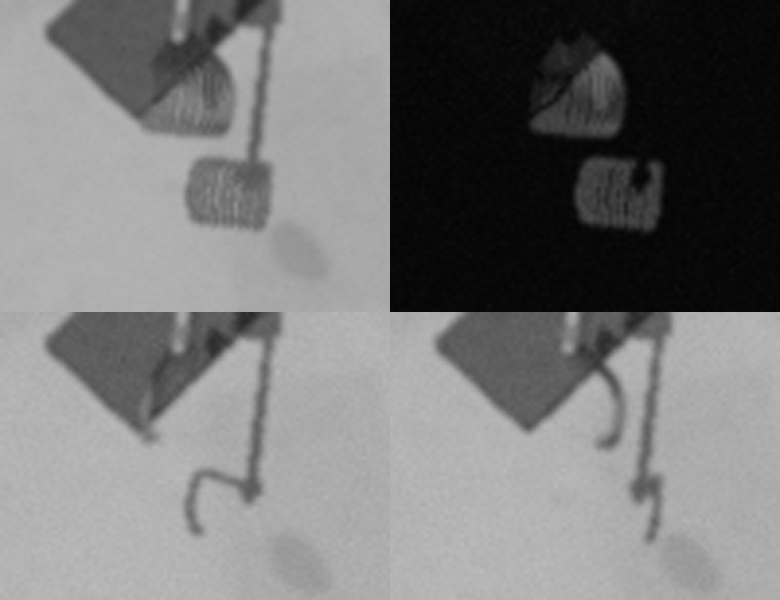

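The ball's swing extremes are px (237.9,232.1) and (255.1,233.3), with period 0.6 s and an amplitude of about 0.28 rad. Their midpoint gives the plane in which the hook hangs.

```bash
python3 - <<'E'
from h import *
np.set_printoptions(precision=1,suppress=True)
a=onz('top',237.9,232.1,179);b=onz('top',255.1,233.3,179);m=(a+b)/2;print(a,b,m,np.linalg.norm(a-b))
print('swing dir',np.degrees(np.arctan2(*(a-b)[[1,0]])))
# predicted ball from arm: tip(589.2,173.4); ball 38 in front of tip along arm
for yaw in(-26.5,-28.5,-24.5):
    h=np.array([np.cos(np.radians(yaw)),np.sin(np.radians(yaw))]);print(yaw,np.array([589.2,173.4])-38*h)
# IK checks
yaw=np.radians(-26.5);hx=np.array([np.cos(yaw),np.sin(yaw),0]);hy=np.array([-hx[1],hx[0],0])
for tilt in(20,30,45):
  z=np.sin(np.radians(tilt))*hx-np.array([0,0,np.cos(np.radians(tilt))])
  for s in(1,-1):
    y=s*hy;q=R.from_matrix(np.c_[np.cross(y,z),y,z]).as_quat()
    p=np.r_[m[:2],176]
    print(tilt,s,bot.solve_ik(p,q),bot.solve_ik(p-100*hx,q))
print('col',[onz('top',*p,308) for p in [(248.3,149.3)]])
for s in(1,-1):print(bot.solve_ik([398,-150,36],quat(np.radians(-28.5)+s*np.pi/2)),bot.solve_ik([504,216,105],quat(np.radians(-26.5)+s*np.pi/2)))
E
```

```text
[562.4 214.1 179. ] [540.2 167.4 179. ] [551.3 190.7 179. ] 51.734116432709214
swing dir 64.53870265610944
-26.5 [555.2 190.4]
-28.5 [555.8 191.5]
-24.5 [554.6 189.2]
20 1 [ 0.9  0.1 -0.7  0.5 -0.8  3. ] [ 1.1  0.1 -0.7  0.5 -0.8  2.8]
20 -1 [ 0.9  0.1 -0.7  0.5 -0.8 -0.1] [ 1.1  0.1 -0.7  0.5 -0.8 -0.3]
30 1 [ 0.9  0.1 -0.8  0.9 -0.7  2.7] [ 1.2  0.1 -0.9  0.8 -0.8  2.5]
30 -1 [ 0.9  0.1 -0.8  0.9 -0.7 -0.5] [ 1.2  0.1 -0.9  0.8 -0.8 -0.6]
45 1 None None
45 -1 None None
col [array([745.8, 105. , 308. ])]
[ 0.1  0.2 -0.8 -0.  -0.6 -2.2] [ 0.8  0.3 -0.4  0.  -0.9 -2.8]
[ 0.1  0.2 -0.8  0.  -0.6  1. ] [ 0.8  0.3 -0.4  0.  -0.9  0.3]
```

```bash
cat >> h.py <<'E'
YAW=np.radians(-26.0);hx=np.array([np.cos(YAW),np.sin(YAW),0]);hy=np.array([-hx[1],hx[0],0]);BALL=np.array([553,190.5,176.])
def hookmot(n=14,bg=None):
    out=[]
    for i in range(n):out.append(bot.camera('top'))
    return np.array(out)
E
python3 - <<'E'
from h import *
np.set_printoptions(precision=1,suppress=True)
a=np.radians(25);z=np.sin(a)*hx-np.array([0,0,np.cos(a)]);y=-hy;q=R.from_matrix(np.c_[np.cross(y,z),y,z]).as_quat()
p=BALL+12*z
bot.move_ptp(p-120*hx+[0,0,40],q)
bot.line_to(p-120*hx,150);bot.line_to(p,100)
S=bot.read_state();print(S['t'],S['tcp_pos'],p,S['contact_force'])
for w in(60,45,35,27,20,16,13,11):
    bot.move_gripper(w,3)
S=bot.read_state();print(S['t'],S['width'],S['contact_force'],S['finger_force'])
a=bot.camera('top');b=bot.camera('scene')
S=bot.read_state();print(S['t'],S['width'],S['contact_force'],S['finger_force'])
cv2.imwrite('pics/g.png',np.hstack([cv2.resize(x[:,:,::-1],None,fx=f,fy=f,interpolation=2)[:600,:400] for x,f in((a[170:290,190:290],4),(b[150:290,230:330],4))]))
E
```

```text
6.3 [557.3 188.5 165.2] [557.6 188.3 165.1] [ 0.  -0.3 -0.1]
9.8167 11.018630859673296 [-0.3 -0.7  0.4] 0.0
9.9167 10.847401787857493 [-0.   0.7  0.3] 0.010000434704124928Traceback (most recent call last):
  File "<stdin>", line 13, in <module>
    return _nx.concatenate(arrs, 1, dtype=dtype, casting=casting)
           ~~~~~~~~~~~~~~~^^^^^^^^^^^^^^^^^^^^^^^^^^^^^^^^^^^^^^^
ValueError: all the input array dimensions except for the concatenation axis must match exactly, but along dimension 0, the array at index 0 has size 480 and the array at index 1 has size 560
```

```bash
python3 - <<'E'
from h import *
np.set_printoptions(precision=2,suppress=True)
for w in np.arange(11.5,23,.75):
    bot.move_gripper(float(w)); 
S=bot.read_state();print(S['t'],S['width'])
bot.move_gripper(86)
p=S['tcp_pos'];bot.line_to(p-130*hx,130)
F=np.array([bot.camera('top') for i in range(14)]).astype(np.int16)
print(bot.read_state()['t'])
g=F[:,200:280,200:300].mean(3)
r=g.max(0)-g.min(0);print('range',r.max(),(r>40).sum())
x=cv2.resize(F[0][170:290,190:290,::-1].astype(np.uint8),None,fx=4,fy=4,interpolation=2)
y=cv2.resize(F[6][170:290,190:290,::-1].astype(np.uint8),None,fx=4,fy=4,interpolation=2)
cv2.imwrite('pics/h1.png',np.hstack([x,y]))
E
```

```text
13.3833 22.711392143141314
16.375
range 30.999999999999996 0
```

View pics/h1.png

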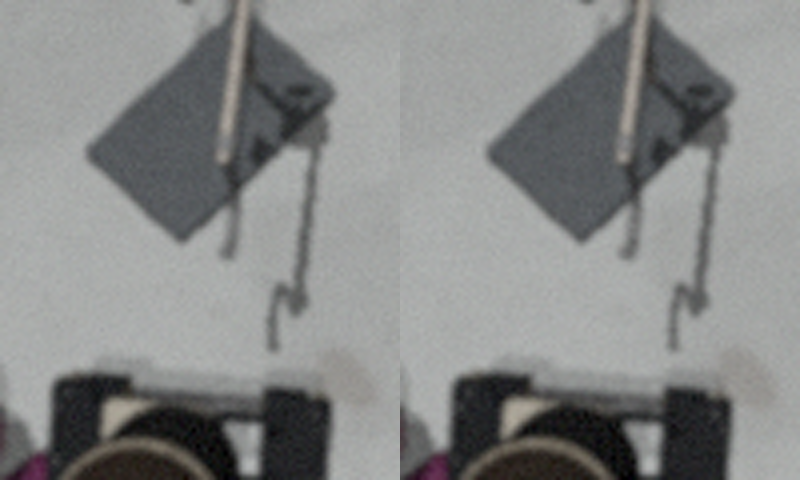

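The hook hangs still: the frames are identical, with the ball at px (247,233). Next I'll take a closer look at the rack, now that it's unobstructed.

```bash
python3 - <<'E'
from h import *
np.set_printoptions(precision=1,suppress=True)
print(onz('top',247,233,176))
a=bot.camera('top');b=bot.camera('scene')
x=cv2.resize(a[190:270,335:400,::-1],None,fx=6,fy=6,interpolation=2);y=cv2.resize(b[250:330,305:371,::-1],None,fx=6,fy=6,interpolation=2)
cv2.imwrite('pics/r1.png',np.hstack([x,y]))
E
```

```text
[550.8 189.5 176. ]
```

View pics/r1.png

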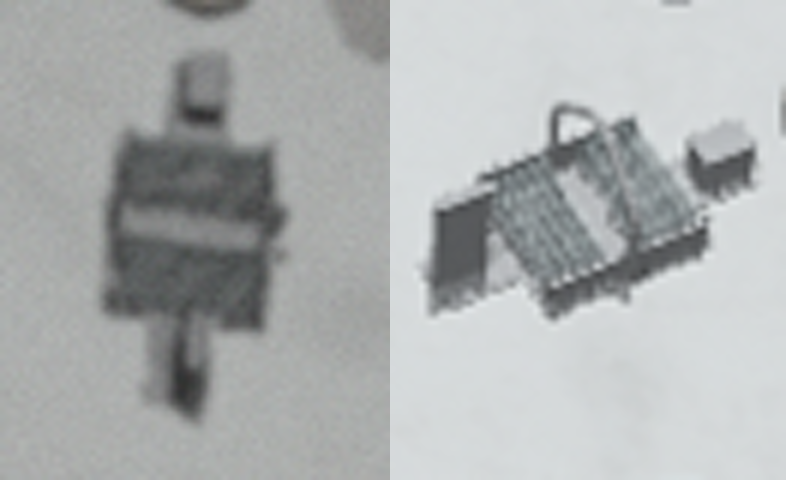

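```bash
python3 - <<'E'
from h import *
np.set_printoptions(precision=1,suppress=True)
T=lambda x,y:(335+x/6,190+y/6)
S=lambda x,y:(305+(x-390)/6,250+y/6)
f1=onz('scene',*S(436,202),75);f2=onz('scene',*S(488,182),75);cw=onz('scene',*S(722,142),31);cw2=onz('top',*T(205,70),31)
print('fin ends',f1,f2,np.linalg.norm(f1-f2),'cw',cw,cw2)
c=np.array([onz('top',*T(*p),31) for p in((128,137),(272,147),(262,325),(105,308))]);print(c,c.mean(0),np.linalg.norm(c-np.roll(c,-1,0),axis=1))
print('bail',onz('scene',*S(577,107),90))
print('slides gap ends top',onz('top',*T(122,217),31),onz('top',*T(258,238),31))
fin=(f1+f2)/2;d=(cw+cw2)/2-fin;print('yaw fin-cw',np.degrees(np.arctan2(d[1],d[0])),np.linalg.norm(d[:2]),fin, 'gap slot')
print('fintop in top view: ', [ (np.array(proj('top',[*f[:2],75]))-[335,190])*6 for f in(f1,f2)])
E
```

```text
fin ends [ 390.8 -147.7   75. ] [ 418.2 -162.7   75. ] 31.273399752078657 cw [ 548.2 -235.9   31. ] [ 553.9 -235.3   31. ]
[[ 533.  -179.1   31. ]
 [ 498.7 -251.    31. ]
 [ 407.1 -203.    31. ]
 [ 446.9 -127.5   31. ]] [ 471.4 -190.1   31. ] [ 79.7 103.4  85.3 100.5]
bail [ 478.9 -179.6   90. ]
slides gap ends top [ 491.4 -157.1   31. ] [ 453.2 -221.7   31. ]
yaw fin-cw -28.752709895366586 167.17075998130608 [ 404.5 -155.2   75. ] gap slot
fintop in top view:  [array([192.5, 365.4]), array([197.3, 308.9])]
```

```bash
python3 - <<'E'
from h import *
np.set_printoptions(precision=2,suppress=True)
q=quat(np.radians(-28.75-90));P=np.array([401,-152.5,36])
bot.move_ptp(P+[0,0,110],q);bot.line_to(P+[0,0,50],150);bot.move_gripper(60);bot.line_to(P,80)
S=bot.read_state();print(S['t'],S['tcp_pos'],S['contact_force'])
bot.move_gripper(30);bot.move_gripper(14);bot.move_gripper(4,55)
S=bot.read_state();print(S['t'],S['width'],S['finger_force'],S['contact_force'])
bot.line_to(P+[0,0,70],60)
S=bot.read_state();print(S['t'],S['tcp_pos'],S['width'],S['finger_force'],S['contact_force'],S['moment'])
a=bot.camera('top');b=bot.camera('scene')
x=cv2.resize(a[180:280,330:400,::-1],None,fx=5.5,fy=5.5,interpolation=2);y=cv2.resize(b[215:315,300:372,::-1],None,fx=5.5,fy=5.5,interpolation=2)
cv2.imwrite('pics/r2.png',np.hstack([x,y]))
E
```

```text
19.9667 [ 401.23 -152.51   36.18] [ 0.16 -0.18 -0.19]
21.5333 7.756068350141183 54.99910891056061 [-0.52 -0.24 -0.12]
22.85 [ 400.68 -152.49  105.59] 7.705892525831283 54.99881565570831 [-0.43 -0.03 -1.14] [-0.02  0.23  0.02]
```

View pics/r2.png

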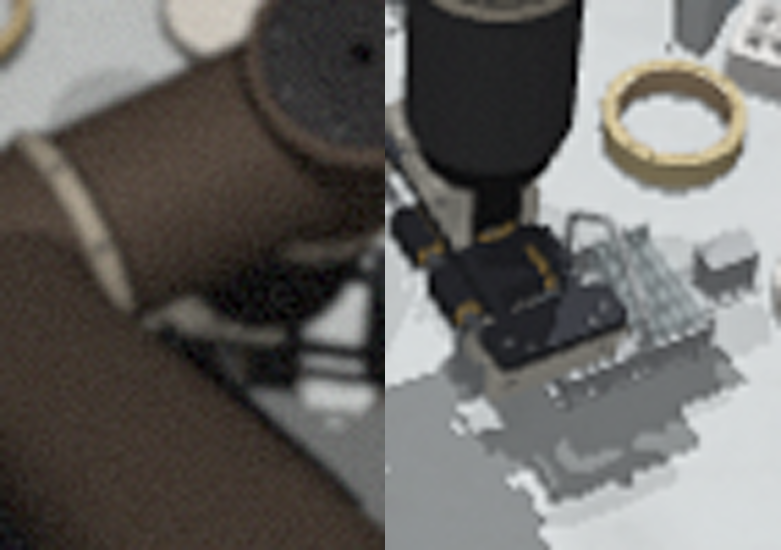

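```bash
python3 - <<'E'
from h import *
np.set_printoptions(precision=1,suppress=True)
cw=(361.8,259.9);ba=(337.3,254.1)
print('cw',onz('scene',*cw,100.5),'pred px level',proj('scene',[548.2,-235.9,100.5]),'10mm sag',proj('scene',[548.2,-235.9,90.5]))
b=onz('scene',*ba,160);print('bail',b, (b-[400.8,-152.5,0])[:2]@np.array([np.cos(np.radians(-28.75)),np.sin(np.radians(-28.75))]))
u=np.array([np.cos(YAW),np.sin(YAW),0]);seat=np.array([553,190.5,159.5])+26*hx
for dz in(0,35,60):
  for d in(0,-110): 
    p=seat-83*hx+d*hx; p[2]=159.5-90+36+dz;print(p,bot.solve_ik(p,quat(YAW-np.pi/2)))
E
```

```text
cw [ 548.5 -233.7  100.5] pred px level [362.3 260.3] 10mm sag [362.  262.2]
bail [ 477.  -179.9  160. ] 79.96863659714741
[501.8 215.5 105.5] [ 0.8  0.3 -0.4  0.  -0.9  0.4]
[402.9 263.7 105.5] [ 1.   0.2 -0.6  0.  -0.8  0.1]
[501.8 215.5 140.5] [ 0.8  0.2 -0.4  0.  -1.   0.4]
[402.9 263.7 140.5] [ 1.   0.1 -0.5  0.  -0.9  0.1]
[501.8 215.5 165.5] [ 0.8  0.2 -0.4  0.  -1.   0.4]
[402.9 263.7 165.5] [ 1.   0.1 -0.5  0.  -1.   0.1]
```

```bash
python3 - <<'E'
from h import *
np.set_printoptions(precision=2,suppress=True)
q=quat(YAW-np.pi/2)
seat=np.array([553,190.5,159.5])+26*hx
p=seat-83*hx;p[2]=105.5+36.5
bot.line_to(np.r_[400.8,-152.5,142],80)
bot.move_ptp(p-140*hx,q)
S=bot.read_state();print(S['t'],S['tcp_pos'],S['width'],S['contact_force'],S['moment'])
bot.line_to(p-75*hx,60)
S=bot.read_state();print(S['t'],S['tcp_pos'],S['width'],S['contact_force'],S['moment'])
a=bot.camera('top');b=bot.camera('scene')
x=cv2.resize(a[165:280,200:280,::-1],None,fx=5,fy=5,interpolation=2);y=cv2.resize(b[170:285,225:305,::-1],None,fx=5,fy=5,interpolation=2)
cv2.imwrite('pics/e1.png',np.hstack([x,y]))
E
```

```text
25.1333 [376.09 276.11 141.84] 7.544424458736241 [ 0.32 -0.13 -0.18] [-0.03  0.28 -0.02]
26.3667 [434.15 248.47 142.02] 7.747310178719712 [ 0.57 -0.57 -1.43] [ 0.05  0.26 -0.01]
```

View pics/e1.png

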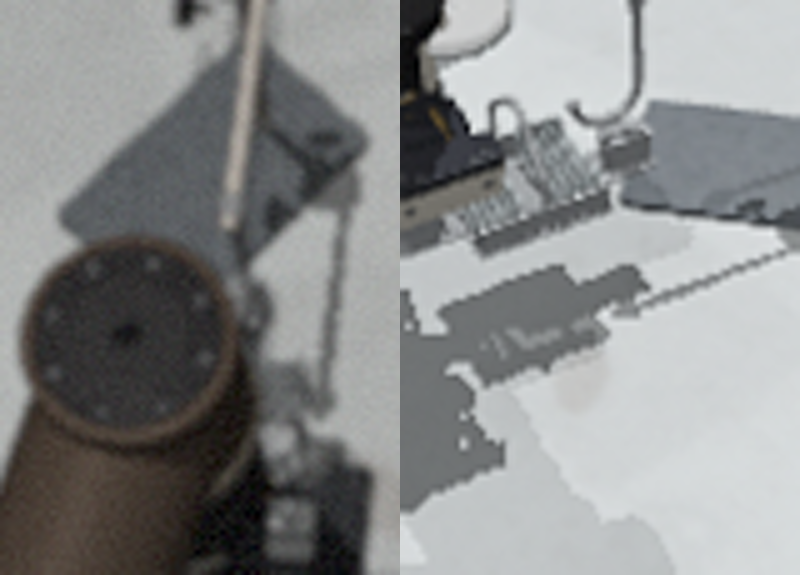

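The rack is level in the gripper, short of the hook. In the scene view the ball is at px (260,192), the lowest point of the J at about (266,194.4) and the counterweight top at about (270,198). I'll check these against my model, then go in.

```bash
python3 - <<'E'
from h import *
np.set_printoptions(precision=1,suppress=True)
print('ball pred',proj('scene',BALL),onz('scene',260,191.7,176),'seat',proj('scene',BALL+26*hx-[0,0,23.5]),onz('scene',266,194.2,152.5))
tc=bot.read_state()['tcp_pos'];c=tc+83*hx; print('cw pred',proj('scene',[*(c+83*hx)[:2],tc[2]-36+31]))
E
```

```text
ball pred [259.7 190.8] [550.1 186.9 176. ] seat [266.5 193.4] [571.9 178.1 152.5]
cw pred [268.6 195.9]
```

```bash
python3 - <<'E'
from h import *
np.set_printoptions(precision=2,suppress=True)
seat=np.array([553,190.5,159.5])+26*hx
p=seat-83*hx-3*hx;p[2]=105.5+38
S=bot.read_state();f0=S['contact_force']
for d in(-72,-50,-40,-30,-20,-10,0):
    bot.line_to(p+d*hx,45);S=bot.read_state();df=S['contact_force']-f0
    if np.linalg.norm(df)>3:print('contact',d,df);break
print(S['t'],S['tcp_pos'],df,S['contact_force'])
b=bot.camera('scene')
cv2.imwrite('pics/e2.png',cv2.resize(b[150:250,210:320,::-1],None,fx=6,fy=6,interpolation=2))
E
```

```text
29.2333 [499.27 216.63 143.42] [-0.61  0.75 -0.3 ] [-0.28  0.41 -1.48]
```

View pics/e2.png

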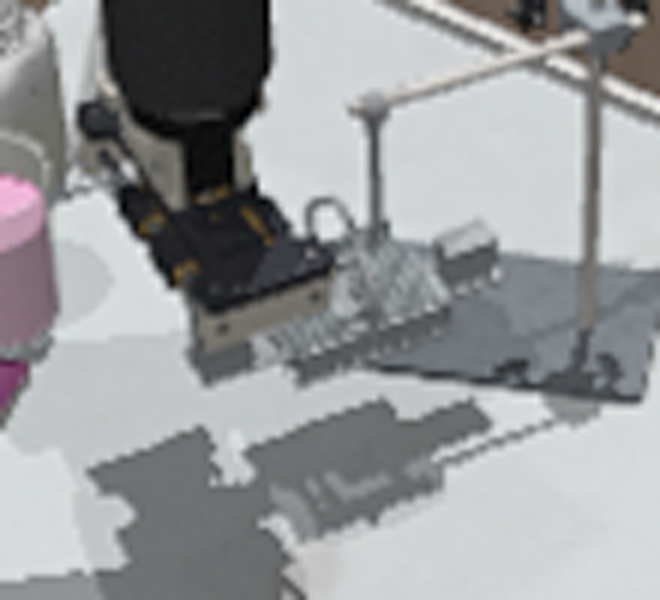

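```bash
python3 - <<'E'
from h import *
np.set_printoptions(precision=2,suppress=True)
p=bot.read_state()['tcp_pos']
print('cw pred',proj('scene',[*(p+166*hx)[:2],p[2]-5]),'obs 287.8 189.7; bail peak pred',proj('scene',[*(p+83*hx)[:2],p[2]+54]))
def rd():
    v=[]
    for i in range(6):
        S=bot.read_state();v.append([S['contact_force'][2],S['moment']@hy,S['contact_force']@hx,S['contact_force']@hy]);bot.pause(0.02)
    return np.mean(v,0)
r0=rd();print(r0)
p=np.r_[499.3,216.6,143.5]
bot.line_to(p-[0,0,22],40);print(-22,rd())
z=22
while z<44:
    z+=2 if z<30 else 1.5
    bot.line_to(p-[0,0,z],20);r=rd();print(z,r,round(bot.read_state()['t'],1))
    if abs(r[1])<0.45*abs(r0[1]) or np.abs(r-r0)[[0,2,3]].max()>1.2:break
E
```

```text
cw pred [286.41 189.24] obs 287.8 189.7; bail peak pred [265.42 184.25]
[-1.32  0.21  0.11 -0.27]
-22 [-1.32  0.21  0.04  0.07]
24 [-1.28  0.21  0.39  0.15] 30.5
26 [-0.85  0.22  0.17  0.39] 30.9
28 [-1.43  0.2  -0.19 -0.03] 31.2
30 [-1.48  0.21 -0.17  0.2 ] 31.6
31.5 [-1.47  0.25 -0.25 -0.28] 31.9
33.0 [-1.2   0.22 -0.12  0.33] 32.3
34.5 [-1.17  0.23  0.46  0.03] 32.6
36.0 [-1.11  0.19 -0.12 -0.09] 33.0
37.5 [-1.08  0.22 -0.06  0.25] 33.3
39.0 [ 3.67  0.07 -0.77 -0.03] 33.7
```

```bash
python3 - <<'E'
from h import *
np.set_printoptions(precision=2,suppress=True)
p=np.r_[499.3,216.6,143.5]
bot.line_to(p-[0,0,38.4],10);S=bot.read_state();print(S['t'],S['contact_force'],S['moment']@hy)
for w in(7.9,8.3,8.8,9.4,10,11,12,14,17,21,26):bot.move_gripper(w,3)
S=bot.read_state();print(S['t'],S['contact_force'],S['width'])
bot.move_gripper(60)
T=bot.read_state()['tcp_pos']
bot.line_to(T+[0,0,70],60);bot.line_to(T+[0,0,70]-120*hx,150)
S=bot.read_state();print(S['t'],S['contact_force'])
F=np.array([bot.camera('scene') for i in range(14)]).astype(np.int16)
g=F[:,150:250,240:310].mean(3);r=g.max(0)-g.min(0);print('range',r.max(),(r>40).sum(),(r>25).sum(), bot.read_state()['t'])
np.save('G.npy',g)
ys,xs=np.where(r>25);print(np.c_[xs+240,ys+150][:15].tolist())
cv2.imwrite('pics/f1.png',cv2.resize(F[-1][140:240,210:320,::-1].astype(np.uint8),None,fx=6,fy=6,interpolation=2))
E
```

```text
33.9333 [ 0.69 -0.22  3.04] -0.10999665363315857
36.825 [-0.14 -0.15  0.66] 25.95641098461137
39.8667 [ 0.44 -0.65 -0.1 ]
range 69.66666666666669 32 88 40.5667
[[273, 179], [272, 189], [261, 191], [262, 191], [263, 192], [260, 194], [268, 194], [272, 194], [269, 195], [272, 195], [262, 197], [263, 198], [264, 198], [258, 200], [253, 201]]
```

View pics/f1.png

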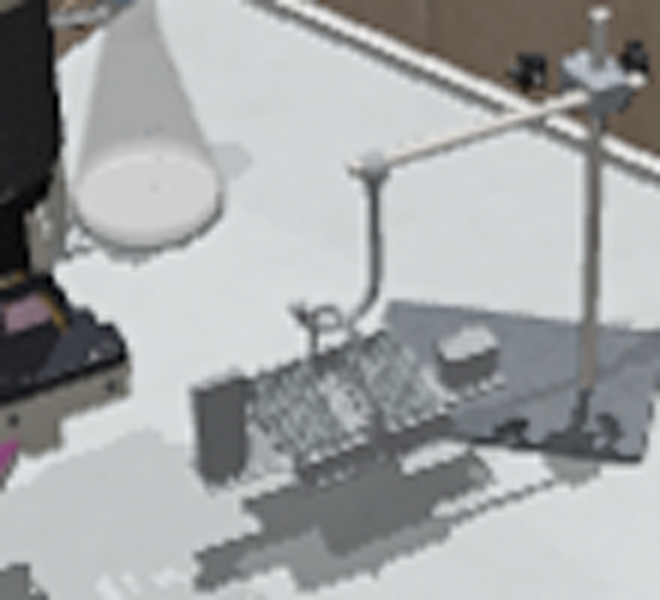

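The rack hangs freely in the J. The fin is at (220,430), the counterweight at (467,355), and the shadow shows clear of the worktop. A little motion is left, so I'll measure how it decays.

```bash
cat >> h.py <<'E'
def motion(g):
    # sub-pixel shift of fin end and counterweight end, in px
    out=[]
    for sl in((slice(190,224),slice(238,256)),(slice(188,208),slice(278,296)),(slice(188,222),slice(252,282))):
        a=g[:,sl[0],sl[1]].astype(np.float32);w=cv2.createHanningWindow(a.shape[:0:-1],cv2.CV_32F);ref=a.mean(0)
        d=np.array([cv2.phaseCorrelate(ref,f,w)[0] for f in a]);out.append(np.ptp(d,axis=0).round(2).tolist())
    return out
E
python3 - <<'E'
from h import *
def go():
    F=np.array([bot.camera('scene') for i in range(16)]).mean(3);r=np.ptp(F[:,150:250,240:310],axis=0);c=np.ptp(F[:,300:400,240:310],axis=0)
    print(round(bot.read_state()['t'],1),motion(F),'range',r.max(),(r>25).sum(),'bg',c.max(),(c>25).sum())
go();bot.pause(7);go()
E
```

```text
41.4 [[0.14, 0.24], [3.26, 2.0], [0.39, 0.24]] range 64.33333333333333 84 bg 4.0 0
49.2 [[0.19, 0.17], [3.16, 1.88], [0.24, 0.18]] range 64.66666666666667 82 bg 4.0 0
```

```bash
python3 - <<'E'
from h import *
np.set_printoptions(precision=2,suppress=True,linewidth=150)
F=np.array([bot.camera('scene') for i in range(30)]).mean(3);print(bot.read_state()['t'])
def cen(sl,f):
    a=F[:,sl[0],sl[1]];w=f(a);Y,X=np.mgrid[:a.shape[1],:a.shape[2]];s=w.sum((1,2));return np.c_[(w*X).sum((1,2))/s,(w*Y).sum((1,2))/s]
print('fin x,y');print(cen((slice(198,224),slice(238,252)),lambda a:np.clip(170-a,0,80)).T)
print('cw');print(cen((slice(192,203),slice(280,297)),lambda a:np.clip(a-130,0,60)).T)
E
```

```text
50.6667
fin x,y
[[ 8.77  8.76  8.77  8.77  8.76  8.77  8.77  8.76  8.74  8.73  8.77  8.76  8.77  8.73  8.73  8.74  8.74  8.77  8.75  8.76  8.75  8.77  8.75  8.76
   8.73  8.73  8.77  8.76  8.77  8.76]
 [13.2  13.21 13.23 13.23 13.24 13.2  13.2  13.23 13.26 13.25 13.21 13.25 13.24 13.26 13.25 13.27 13.17 13.2  13.21 13.2  13.21 13.21 13.16 13.22
  13.25 13.25 13.21 13.25 13.24 13.23]]
cw
[[7.55 7.58 7.61 7.6  7.6  7.58 7.56 7.47 7.45 7.38 7.39 7.4  7.37 7.35 7.44 7.47 7.56 7.55 7.61 7.55 7.6  7.58 7.58 7.47 7.43 7.45 7.3  7.34 7.33
  7.38]
 [5.07 5.07 5.09 5.1  5.1  5.07 5.07 5.08 5.09 5.11 5.03 4.99 5.06 5.07 5.09 5.1  5.08 5.04 5.11 5.09 5.1  5.11 5.08 5.07 5.05 5.01 5.09 5.06 5.02
  5.03]]
```

The remaining sway is about 0.4 mm at the counterweight and almost none at the fin. I'll let it settle a little longer and hand in.

```bash
python3 - <<'E'
from h import *
bot.pause(9);print(bot.read_state()['t'],bot.close_job())
E
```

```text
the job is handed in; nothing more can be done
59.6667 None
```

I steadied the hook, hung the rack on it by its bail, level and clear of the worktop, and handed the job in at 59.7 s; at the last measurement, 9 s before, the rack's counterweight end still swayed by roughly 0.4 mm.

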